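Complete the tin of filter cartridges

ROBOT

A 6-joint arm with a two-finger parallel gripper is mounted at the origin on the work surface. World frame = base frame: x ahead of the robot, y to its left, z up, the work surface at z = 0. Lengths are in mm, angles in rad, forces in N, time in s.
With the tool pointing down it reaches from about 350 to 925 mm from the base axis. Payload 6.4 kg.
Tool frame: the origin (TCP) lies at the very end of the fingers, on their centre line; the grasp point (between the pads) lies 19 mm behind it; x points along the fingers, y is the direction in which the jaws open and shut, and the axes are right-handed (so a half turn about x gives the same grasp; the last joint's range is limited). The gripper opens to 94 mm and grips with 3 to 60 N. Pads are 16 mm wide; open, the fingers measure 119 mm over their backs; the gripper's body (75 mm by 177 mm) begins 78 mm behind the grasp point.
Start: joints at [-1.292, 0.245, 1.558, -0, 1.339, -0.174], TCP at [284.371, -584.505, 205.455] pointing down, gripper open.
Joint ranges: [-3.13, 3.13], [-1.02, 2.26], [0.13, 2.54], [-0.95, 4.09], [0.21, 2.88], [-2.74, 2.74]. Speed limits (rad/s): [2.57, 2.57, 3.14, 3.14, 3.14, 3.14].

INTERFACE

Orientations are given as [roll, pitch, yaw] about the fixed x, y, z axes, in that order (R = Rz(yaw) Ry(pitch) Rx(roll)).
In Python, from station import ctrl, imaging gives the robot as it stands. The module is installed in compiled form; this text tells all that it offers. Calls block until the motion is done:
- ctrl.movep(position, orientation): joint-space move of the TCP to a pose.
- ctrl.move_l(position, rot=None, rate=150, force_limit=None): straight line of the TCP; rot=None keeps the orientation; rate is the mean speed in mm/s. With force_limit (N) it stops when the force on the tool has changed by that much, and returns True; else False.
- ctrl.goto_joints(angles): joint-space move.
- ctrl.move_gripper(opening): finger opening in mm; the grip force is fixed at half the most; returns when the fingers have stopped.
- ctrl.pause(seconds).
- ctrl.ik(position, orientation): joint angles nearest the present ones, or None.
- imaging.capture(name): name is "scene" or "top"; returns a dict with "frame" (420x560x3 uint8, red, green, blue), "fx", "fy", "cx", "cy" (pixels), "pose" (4x4, takes a point from camera to world coordinates). Camera axes: x right, y up, looking along -z (the intrinsics and any distortion apply to the point x, -y, -z); pixel columns grow to the right and rows downward; lengths in mm; the calibration is good to about 2 mm. A picture is of the moment at which its call begins. There is no depth.
A pose or a line that the arm cannot do raises ctrl.PlanningError and nothing moves.
- ctrl.job_done(): hands the job in, once; it reports no verdict.
Readings, each from a call of its own:
- ctrl.get_t(): time.
- ctrl.get_joints(): joint angles.
- ctrl.get_qd(): joint speeds.
- ctrl.get_joint_efforts(): joint torques, N m.
- ctrl.get_ee_pos(): TCP position.
- ctrl.get_tcp_rot(): TCP orientation.
- ctrl.get_ft_force(): force on the tool from outside, world axes, zero at the start.
- ctrl.get_torque(): the same for the moment, N m.
- ctrl.get_opening(): finger opening in mm.
Only numpy, scipy, OpenCV 4.12 (cv2) and the standard library are available. Lean on these libraries where they do the work, as an engineer would, in place of code of your own. Each camera call takes 0.05 s, during which the arm holds its last target. There are 200 camera calls.

TASK

The round tin on the workshop bench is packed with round filter cartridges, one in the middle and six around it, but two places are still empty. Take the two loose cartridges of the same size as those in the tin and stand one in each empty place, spigot up, so that all seven lie flat on the tin's floor. Do not tip the cartridges over on the way.

Things in the scene. Friction and masses are not known exactly. Their poses are not given: they have to be found in the camera images.
- cart_a: loose medium filter cartridge, same size as those in the tin: black plastic disc 56 mm across, 24 mm high (foot tapers to 44 mm over the lowest 9 mm), with an upright grey spigot, 22 mm diameter, 24 to 56 mm above the underside: grip it from above, fingertips 3 mm or more above the disc. About 120 g. Origin: centre of the underside, z up; round, yaw is free. Either fits either gap
- cart_b: the other loose medium cartridge, same as cart_a in every way. Both stand upright on the table among two like-shaped cartridges of the wrong size, 74 and 37 mm across. Origin: centre of the underside, z up
- gap_a (a point): centre of one empty place in the open round steel tin (184 mm inside, 188 outside, rim 20 mm high, fixed), on its floor, 4 mm above the table; about 4 mm play all round. x axis: level, from the tin's centre (60 mm away) outward; z up. Fingers closing along y clear the neighbours' spigots even wide open; along x they do not
- gap_b (a point): the other empty place, same point and axes as gap_a. Of the tin's seven places, one in the middle and six around it 60 mm apart, these two outer ones, 120 degrees apart, are empty; the five cartridges in the others do not move (disc tops 28 mm, spigot tops 60 mm above the table)
There are look-alikes about, which are no part of the job. Leave any purple look-alike of the cart_b alone.

How it is judged:
By the outcome, as a careful person would: the job done as asked, in the order asked, and still so for the second after the job is handed in, with the robot touching nothing.
It also fails if it takes over 59 s, if anything falls off the work surface, if the arm or the gripper's body presses on something with over 40 N, if the wrist force passes 120 N, or if a joint passes its speed limit or range.

## Working session

There is one attempt and no reset: what is moved stays moved. The work goes in short steps, each a Python script; the robot and the scene stay as the last script left them, time stands still between calls to the robot, and variables do not carry over. Pictures are saved under pics/ and viewed, on a budget of 10 in all, crops included, one or two more only if the job needs it, and the job is handed in when it is done.

```bash
mkdir -p pics
cat > cap.py <<'E'
import cv2, numpy as np, pickle
from station import ctrl, imaging
def shot(n, tag):
    d=imaging.capture(n); pickle.dump(d,open(f'pics/{tag}.pkl','wb'))
    cv2.imwrite(f'pics/{tag}.png',cv2.resize(d['frame'][:,:,::-1],(784,588),interpolation=cv2.INTER_CUBIC)); return d
def ray(d,u,v,z):
    T=np.array(d['pose']); r=T[:3,:3]@np.array([(u-d['cx'])/d['fx'],-(v-d['cy'])/d['fy'],-1.]); o=T[:3,3]
    return o+r*(z-o[2])/r[2]
E
python3 - <<'E'
from cap import *
for n in('scene','top'):
    d=shot(n,n+'0'); print(n,[k for k in d],d['fx'],d['cx'],d['cy'],np.round(d['pose'],3).tolist())
print(ctrl.get_t(),ctrl.get_tcp_rot())
E
```

```text
scene ['frame', 'fx', 'fy', 'cx', 'cy', 'pose'] 395.2961188368634 276.57983229678604 210.3623844057737 [[0.648, -0.604, 0.464, 888.9], [0.761, 0.52, -0.388, -309.228], [-0.007, 0.605, 0.797, 601.618], [0.0, 0.0, 0.0, 1.0]]
top ['frame', 'fx', 'fy', 'cx', 'cy', 'pose'] 391.19839068750474 279.21472137152546 199.0133397031538 [[-0.004, 0.992, -0.126, 443.706], [-1.0, -0.007, -0.019, -14.388], [-0.02, 0.126, 0.992, 901.434], [0.0, 0.0, 0.0, 1.0]]
0.1 [-1.73390382  1.56910479  1.86048461]
```

View pics/top0.png

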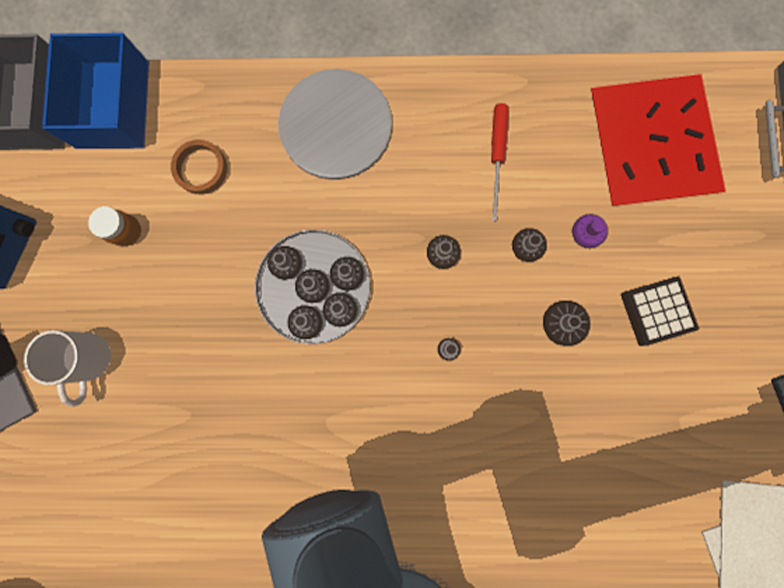

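View pics/scene0.png

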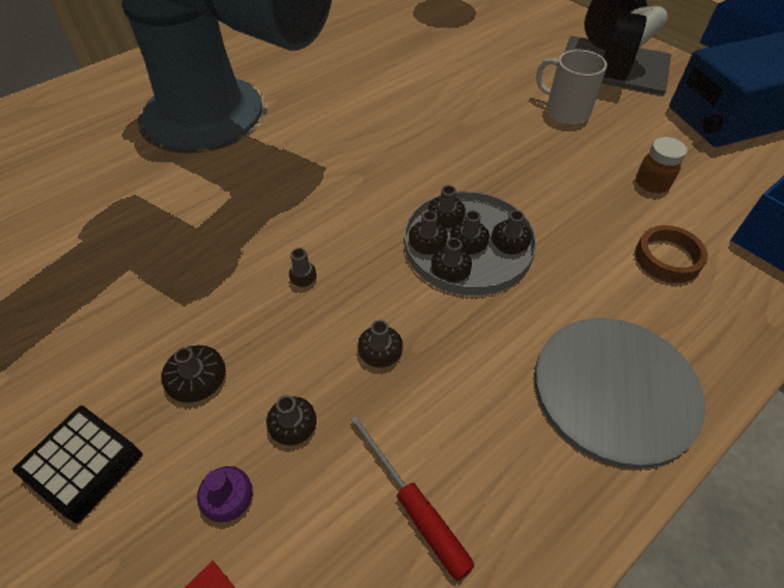

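The top view shows the mediums at about (443,251) and (529,244) and the tin at (314,287), with gaps near (318,250) and (276,298). The scene view agrees: mediums at (380,345) and (291,420), tin at (470,243). Next I'll measure them with dark masks.

```bash
cat > meas.py <<'E'
from cap import *
def blobs(d, z=20, thr=75, show=True):
    f=d['frame']; hsv=cv2.cvtColor(f,cv2.COLOR_RGB2HSV)
    k=6; big=cv2.resize(f,None,fx=4,fy=4,interpolation=cv2.INTER_CUBIC)
    # dark & greyish: spread between R and B small (wood shadow stays brown)
    b=big.astype(int); m=((b.max(2)<110)&(b.max(2)-b.min(2)<28)).astype(np.uint8)*255
    m=cv2.morphologyEx(m,cv2.MORPH_CLOSE,np.ones((9,9))); m=cv2.morphologyEx(m,cv2.MORPH_OPEN,np.ones((9,9)))
    out=[]
    for c in cv2.findContours(m,cv2.RETR_EXTERNAL,cv2.CHAIN_APPROX_NONE)[0]:
        if cv2.contourArea(c)<2500: continue
        p=np.array([ray(d,(u+.5)/4-.5,(v+.5)/4-.5,z)[:2] for u,v in c[:,0]],np.float32)
        (x,y),r=cv2.minEnclosingCircle(p); mu=cv2.moments(p)
        px=c[:,0].mean(0)/4*1.4
        if r<140: out.append((px.round(),round(x,1),round(y,1),round(2*r,1),np.round([mu['m10']/mu['m00'],mu['m01']/mu['m00']],1),round(2*np.sqrt(abs(mu['m00'])/np.pi),1)))
    return out,m
if __name__=='__main__':
    for n in('top0','scene0'):
        d=pickle.load(open(f'pics/{n}.pkl','rb')); o,m=blobs(d); print(n); cv2.imwrite(f'pics/m_{n}.png',cv2.resize(m,(784,588)))
        for l in o: print(*l)
E
python3 meas.py
```

```text
top0
[ 49. 358.] 432.5 553.7 76.1 [432.2 557.9] 69.6
[ 87. 357.] 434.3 501.9 91.2 [434.1 490. ] 68.6
[ 14. 373.] 409.8 606.7 143.7 [416.8 616. ] 48.9
[566. 323.] 483.8 -276.0 73.4 [ 483.6 -276.1] 71.4
[655. 313.] 501.3 -424.5 128.8 [ 497.1 -404.7] 57.3
[316. 291.] 545.0 131.2 185.0 [539.3 122.3] 131.2
[444. 252.] 600.3 -82.4 54.5 [600.3 -82.2] 52.8
[529. 245.] 610.4 -221.5 55.5 [ 610.5 -221.7] 53.2
[ 13. 248.] 607.8 631.9 128.5 [616.2 628.3] 71.5
[25. 97.] 886.3 621.3 241.0 [883.6 634.3] 146.0
scene0
[220. 495.] 634.1 -325.2 30.0 [ 635.2 -326.5] 22.4
[378. 452.] 704.3 -172.1 96.2 [ 704.4 -172.7] 25.9
[ 78. 465.] 503.6 -424.8 135.6 [ 504.1 -424.9] 110.6
[291. 421.] 613.2 -222.2 63.4 [ 614.1 -223.3] 57.4
[193. 374.] 486.8 -278.3 81.7 [ 487.7 -277.9] 76.2
[380. 345.] 601.4 -81.8 68.9 [603.  -83.3] 59.1
[619. 394.] 828.0 90.2 197.8 [827.8  90.4] 193.4
[301. 268.] 436.0 -84.3 71.2 [438.4 -86. ] 47.6
[469. 242.] 542.1 128.3 216.4 [549.2 127.2] 195.1
```

```bash
cat > tin.py <<'E'
from cap import *
def rect(d,z,c,s=2,h=130):
    n=2*h*s; w=np.float32([[c[0]+h,c[1]+h],[c[0]+h,c[1]-h],[c[0]-h,c[1]-h],[c[0]-h,c[1]+h]])
    T=np.linalg.inv(d['pose']); px=[]
    for x,y in w:
        p=T@[x,y,z,1]; px.append([d['cx']+d['fx']*p[0]/-p[2], d['cy']-d['fy']*p[1]/-p[2]])
    H=cv2.getPerspectiveTransform(np.float32(px),np.float32([[0,0],[n,0],[n,n],[0,n]]))
    return cv2.warpPerspective(d['frame'],H,(n,n),flags=cv2.INTER_CUBIC)
def toW(u,v,c,s=2,h=130): return np.round([c[0]+h-v/s, c[1]+h-u/s],1)
if __name__=='__main__':
    c=(545,130); views=[]
    for n in('top0','scene0'):
        d=pickle.load(open(f'pics/{n}.pkl','rb'))
        # tin: low saturation, rim plane
        r=rect(d,20,c); hsv=cv2.cvtColor(r,cv2.COLOR_RGB2HSV); m=(hsv[...,1]<75).astype(np.uint8)*255
        m=cv2.morphologyEx(m,cv2.MORPH_OPEN,np.ones((5,5)))
        k=max(cv2.findContours(m,cv2.RETR_EXTERNAL,cv2.CHAIN_APPROX_NONE)[0],key=cv2.contourArea)
        (x,y),R=cv2.minEnclosingCircle(k); e=cv2.fitEllipse(k); print(n,'rim',toW(x,y,c),R,toW(*e[0],c),np.array(e[1])/2)
        r=rect(d,26,c); g=cv2.cvtColor(r,cv2.COLOR_RGB2GRAY)
        h=cv2.HoughCircles(cv2.GaussianBlur(g,(0,0),2),cv2.HOUGH_GRADIENT,1,90,param1=80,param2=8,minRadius=50,maxRadius=60)
        v=r[:,:,::-1].copy()
        for x,y,R in h[0][:9]: print('  disc',toW(x,y,c),R/2); cv2.circle(v,(int(x),int(y)),int(R),(0,255,0),1)
        views.append(v[:,60:460])
    cv2.imwrite('pics/tin.png',np.hstack(views))
E
python3 tin.py
```

```text
top0 rim [545.8 131. ] 189.4307861328125 [545.7 131.3] [186.4563446  187.51289368]
  disc [545.8 130.2] 28.05
  disc [506.8  85.2] 27.5
  disc [563.8  73.8] 29.15
  disc [486.8 139.2] 29.7
  disc [585.2 175.2] 29.15
  disc [607.8 130.2] 29.15
  disc [460.8  51.8] 29.15
  disc [533.2  29.8] 25.6
  disc [616.2  30.8] 26.8
scene0 rim [541.6 127.2] 215.3802032470703 [548.9 127.7] [185.71012878 204.83326721]
  disc [508.8  85.2] 27.4
  disc [596.2 158.8] 29.7
  disc [544.2 129.2] 29.7
  disc [567.2  73.2] 28.05
  disc [611.2 103.2] 26.3
  disc [435.8 140.8] 28.4
  disc [474.8  41.8] 27.5
```

View pics/tin.png

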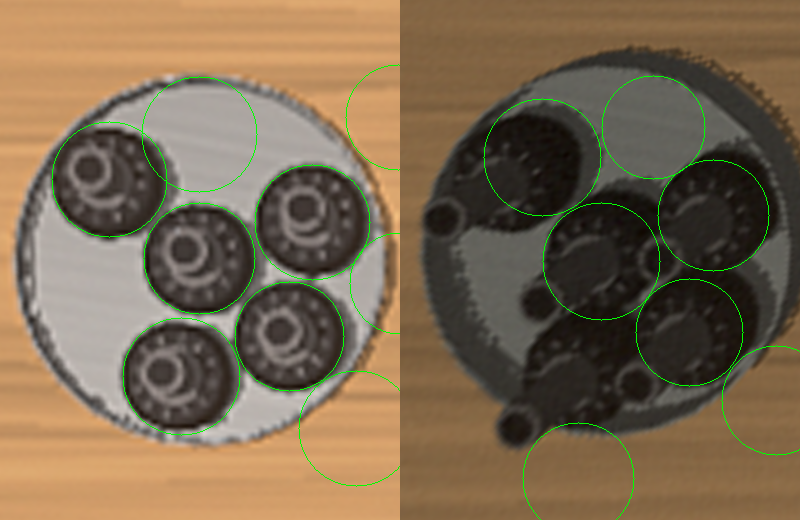

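The lattice fit puts the tin centre at about (545.7, 130.3). The gaps lie at angles -10.7° and 109.3°, i.e. about (604.7,119.2) and (525.9,186.9). The top view's rim circle (radius about 94 mm) and discs (radius about 28 mm) match the given sizes. Next I'll pick up the first cartridge and check it while hovering over the gap.

```bash
cat > rob.py <<'E'
from cap import *
C=np.array([545.7,130.3]); PHI=np.radians([-10.7,109.3])
CART=[np.array([600.6,-82.3]),np.array([611.0,-221.9])]
GAP=[C+60*np.array([np.cos(p),np.sin(p)]) for p in PHI]
def rot(i):   # jaws tangential at gap i; pick the half turn with the smaller wrist motion
    q=ctrl.get_joints(); best=None
    for k in(0,np.pi):
        o=[float(np.arctan2(np.sin(k-PHI[i]),np.cos(k-PHI[i]))),np.pi/2,0.]
        js=[ctrl.ik([*c,120],o) for c in(CART[i],GAP[i])]
        if any(j is None for j in js): continue
        w=max(abs(j[5]) for j in js)
        if best is None or w<best[0]: best=(w,o)
    return best[1]
def pick(i):
    o=rot(i); c=CART[i]; ctrl.move_gripper(60)
    ctrl.movep([*c,110],o); print('hit',ctrl.move_l([*c,30],rate=100,force_limit=10))
    ctrl.move_gripper(10); print('open',ctrl.get_opening()); ctrl.move_l([*c,125],rate=120)
    ctrl.movep([*GAP[i],125],o); ctrl.move_l([*GAP[i],98],rate=80)
    print(ctrl.get_opening(),ctrl.get_ee_pos(),ctrl.get_t(),ctrl.get_ft_force())
E
python3 - <<'E'
from rob import *
pick(0); shot('top','top1'); shot('scene','scene1')
a=cv2.imread('pics/top1.png')[180:380,180:480];b=cv2.imread('pics/scene1.png')[100:340,330:610]
cv2.imwrite('pics/h1.png',np.hstack([cv2.resize(a,(400,300)),cv2.resize(b,(400,300))]))
E
```

```text
hit False
open 21.533034151852284
21.62496797630414 [604.23126112 118.7471223   97.12080601] 6.8417 [ 0.90883889  0.30290426 -1.13803268]
```

View pics/h1.png

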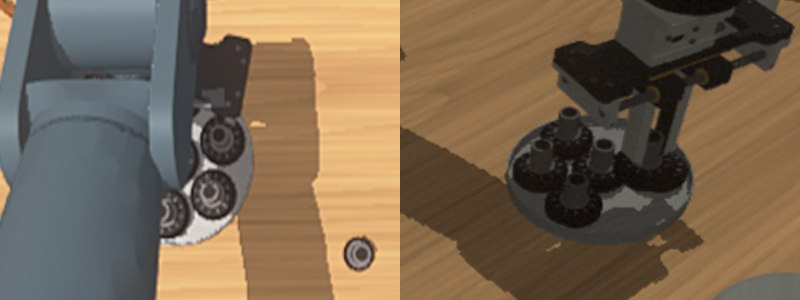

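The cartridge is held upright (spigot 21.6 mm in the jaws) above the gap. In the scene half, its disc sits at about (655,170), level and clear of the neighbours. Next I'll lower it with a force stop.

```bash
cat >> rob.py <<'E'
def lower(i):
    hit=ctrl.move_l([*GAP[i],32],rate=35,force_limit=8); p=ctrl.get_ee_pos()
    print('hit',hit,p,ctrl.get_ft_force(),ctrl.get_torque()); return p
def release(i):
    p=ctrl.get_ee_pos()
    ctrl.move_gripper(45); ctrl.pause(.2); ctrl.move_l([p[0],p[1],130],rate=100)
E
python3 - <<'E'
from rob import *
p=lower(0); shot('scene','scene2')
cv2.imwrite('pics/h2.png',cv2.resize(cv2.imread('pics/scene2.png')[140:340,350:610],(780,600)))
E
```

```text
hit True [604.62383075 119.21070288  34.03191153] [ 0.00816948 -0.09416814  4.84906051] [ 0.00111546  0.00850405 -0.0209905 ]
```

View pics/h2.png

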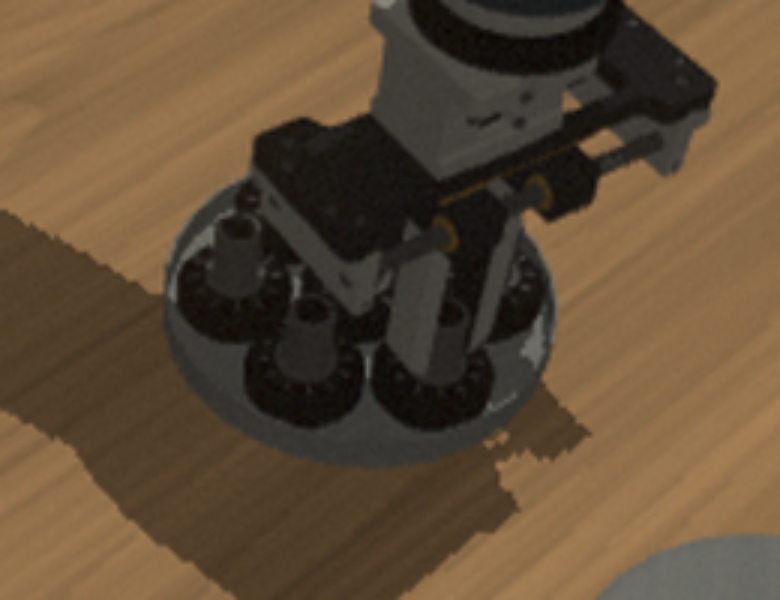

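The cartridge, at about (430,385), is inside the tin. Contact came at TCP 34.0 mm, exactly the floor height, with only vertical force. I'll release it and do the second one the same way, letting go only if contact is again at floor height.

Run:
```python
from rob import *
release(0); pick(1)
p=lower(1)
if p[2]<35: release(1); ctrl.movep([450,-250,200],rot(1)); print('released')
shot('top','top3'); shot('scene','scene3'); print(ctrl.get_t())
a=cv2.imread('pics/top3.png')[180:480,150:550];b=cv2.imread('pics/scene3.png')[140:340,350:617]
cv2.imwrite('pics/h3.png',np.hstack([a,cv2.resize(b,(400,300))]))
```

```text
hit False
open 20.947705802862018
21.016615733173097 [525.41710099 186.69899925  97.09615395] 16.9417 [-0.07134551 -0.54417082 -0.87859054]
hit True [525.92891251 186.95305956  34.01455473] [-1.19078113  0.05408292  4.47319904] [-0.04479281  0.09494901 -0.00223176]
released
22.2833
```

View pics/h3.png

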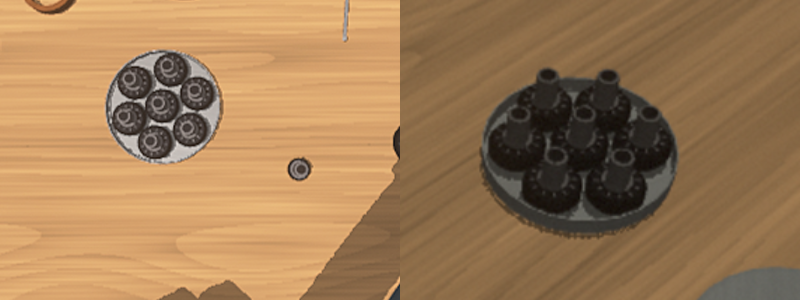

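All seven cartridges stand in the tin, spigots up. The new ones are at about (172,70) and (128,118) in the top half. I'll make one numeric check of their positions before handing in.

Run:
```python
from tin import *
from rob import GAP
c=(545,130); d=pickle.load(open('pics/top3.pkl','rb')); print(GAP)
r=rect(d,26,c); g=cv2.cvtColor(r,cv2.COLOR_RGB2GRAY)
h=cv2.HoughCircles(cv2.GaussianBlur(g,(0,0),2),cv2.HOUGH_GRADIENT,1,90,param1=80,param2=8,minRadius=50,maxRadius=60)
for x,y,R in h[0]: print('disc',toW(x,y,c),R/2)
v=r[100:420,100:420,::-1]; cv2.imwrite('pics/fin.png',cv2.resize(v,(600,600),interpolation=cv2.INTER_CUBIC))
```

```text
[array([604.65676779, 119.16000308]), array([525.86913644, 186.92805709])]
disc [506.8  85.2] 27.45
disc [604.8 117.2] 28.05
disc [545.2 130.8] 27.5
disc [525.8 184.2] 27.5
disc [585.8 174.8] 29.7
disc [565.8  74.2] 28.05
disc [489.2 140.2] 29.7
disc [555.2 224.8] 29.15
disc [639.8 196.2] 29.15
disc [615.2  31.8] 29.15
disc [461.2 216.8] 29.15
```

View pics/fin.png

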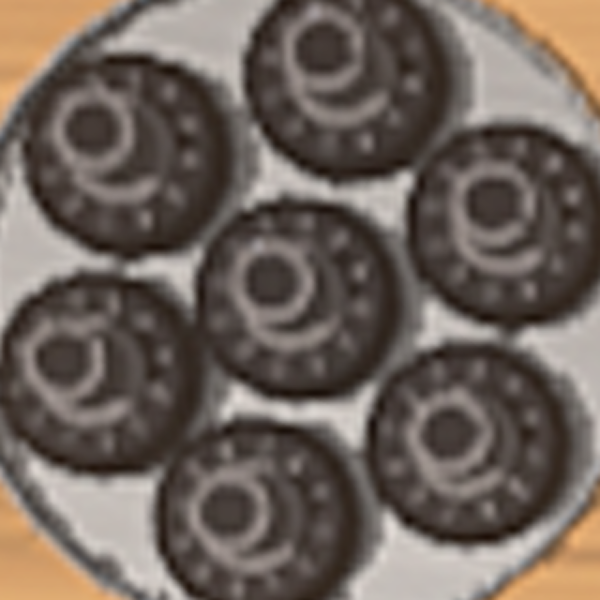

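The crop shows seven separate discs of the same size with the same spigot parallax. The new ones, at about (345,80) and (105,370), lie flat and within 3 mm of the gap centres.

```bash
python3 -c "
from station import ctrl
ctrl.job_done(); print(ctrl.get_t())"
```

```text
the job is handed in; nothing more can be done
the job is handed in; nothing more can be done
```

Both loose medium cartridges now stand spigot up in the tin's two empty places. I handed the job in at about 22 s; no verdict is reported.

- **Seating:** both times, contact came at a TCP height of 34.0 mm. That is the height expected with the cartridge resting on the tin floor. The contact force was about 5 N.
- **Final pictures:** all seven cartridges are upright and level. The new ones measured 2 to 3 mm from the gap centres, inside the 4 mm play.
- **Disagreement:** the two cameras differed by a few millimetres on the cartridge and tin positions. I worked mainly from the top camera.
- **Not touched:** the arm did not handle the purple look-alike or the wrong-size cartridges. I did not re-check their positions at the end.

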